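# Wedge a citrus reamer's tapered shank into its stand and set it out for juicing

## Task

Take the citrus reamer out of the drying block and press or tap its tapered shank down into the socket of the dark wooden stand until friction holds it firmly: a push of about 15 N does it, and the push must stay below 25 N or the stand may split. Then lift the stand clear of the worktop, by 5 cm or so, by the reamer alone, without gripping the stand, and set it upright with its whole foot on the cork trivet. Leave the tumbler, the salt shaker and the mug where they are.

Things in the scene. Friction and masses are not known exactly. Their poses are not given: they have to be found in the camera images.
- reamer: citrus reamer, pale wood with a steel shank, round about its z axis, 120 g. Starts upright, shank in the drying block's middle hole, collar resting on the block's top. Origin: centre of the collar's underside; z up, away from the shank. Collar 56 mm in diameter, 6 mm thick; above it a straight round waist, 36 mm in diameter, 6 to 42 mm above the origin; then a ribbed dome up to 68 mm
- reamer_tip (a point): centre of the shank's tip, on the reamer's axis 50 mm below its origin. The shank is a plain steel cone, 21 mm in diameter at the collar, 11 mm at the tip. When it is wedged in the stand the collar stays some 3 to 27 mm above the mouth
- reamer_grip (a point): point on the reamer's axis 28 mm above its origin, a good height for the middle of the finger pads on the waist
- stand: loose round stand of dark wood with a rubber foot and a thin brass band, 0.37 to 0.47 kg in all, 80 mm tall: foot 104 mm in diameter, column 56 mm. Origin: centre of its underside; z up. In its top a bore 30 mm wide and 61 mm deep, in which four sprung steel jaws with a lead-in form a tapered socket matching the shank, self-centring for a tip up to 4 mm off axis
- stand_mouth (a point): centre of the bore's mouth, 80 mm above the stand's origin; z up. How deep the jaws sit varies and is not given: the shank drops freely until its tip is 22 to 40 mm below the mouth, then each further mm takes 4 to 9 N more; there is no end stop. The push sags as the fit settles. Friction then holds a pull of 0.5 to 0.9 of the push given
- drying_block: fixed block of brown wood, 90 x 150 mm and 65 mm high, with a 30 mm hole in its middle and a smaller, empty hole to each side along its y axis. Origin: centre of its underside
- trivet: fixed cork disc, 150 mm in diameter, 10 mm thick. Origin: centre of its underside
- tumbler: tall clear glass tumbler, 68 mm in diameter, 142 mm high, a bystander at the back left; origin: centre of its underside
- salt_shaker: glass salt shaker with a metal cap, 44 mm in diameter, 90 mm high, a bystander at the back; origin: centre of its underside
- mug: small white mug with a handle, 62 x 88 mm and 50 mm high, a bystander at the back right; origin: centre of its underside
Mind the look-alikes: they are no part of the job. What is shaped like the reamer but blue is not meant.

How it is judged:
By the outcome, as a careful person would: the job done as asked, in the order asked, and still so for the second after the job is handed in, with the robot touching nothing.
It also fails if it takes over 64 s, if anything falls off the work surface, if the arm or the gripper's body presses on something with over 40 N, if the wrist force passes 120 N, or if a joint passes its speed limit or range.

## Robot

A 6-joint arm with a two-finger parallel gripper is mounted at the origin on the work surface; the furniture and walls round the work are solid. World frame = base frame: x ahead of the robot, y to its left, z up, the work surface at z = 0. Lengths are in m, angles in degrees, forces in N, time in s.
With the tool pointing down it reaches from about 0.4 to 0.825 m from the base axis. Payload 7 kg.
Tool frame: the origin (TCP) lies midway between the tips of the shut fingers; the grasp point (between the pads) lies 19 mm behind it (ctrl.hold_point_z is the distance from the TCP to the grasp point, in m); z points along the fingers, y is the line along which they close (so a half turn about z gives the same grasp; the last joint's range is limited). The gripper opens to 88 mm and grips with 3 to 60 N. Pads are 19 mm wide; open, the fingers measure 130 mm over their backs; the gripper's body (78 mm by 193 mm) begins 47 mm behind the grasp point.
Start: joints at [84.173, 20.546, 0.682, 0, -70.136, -16.507], TCP at [0.257, 0.624, 0.227] pointing down, gripper open.
Joint ranges: [-176.03, 176.03], [-82.01, 121.73], [-58.28, 71.71], [-173.87, 95.51], [-174.79, -0.11], [-173.66, 173.66]. Speed limits (degrees/s): [136.94, 136.94, 172.46, 180, 180, 180].

## Interface

Orientations are given as [roll, pitch, yaw] about the fixed x, y, z axes, in that order (R = Rz(yaw) Ry(pitch) Rx(roll)).
In Python, from plant import ctrl gives the robot as it stands.
- The arm moves only by the tool apply_moves, never from a script. Its argument "deltas" is a list of rows, each an object with "fingers": the finger opening in mm, from 0 to 87.6; "delta_pos": the shift along the tool's x, y, z in mm, a list of three; "angular": the turn, a rotation vector about the tool's x, y, z in degrees, a list of three. A call has 1 to 10 rows; each row is the pose to reach, as a shift and turn from the pose commanded when the call began, along the tool's axes at that moment; what a row does not reach only later rows make up. A row lasts 1/10 s, in which the tool goes at most 50 mm and 8.59 degrees, less where a joint would pass 70% of its speed; a pose out of reach is approached as far as the arm can. A call with a gripper value outside its range is refused whole. The fingers move at their own pace and stop on an object; the grip force is fixed at half the most. Time passes only in rows, so rows that repeat a pose let the fingers close. It gives the time, the measured TCP pose, the force, the opening and the grip force at its end, in the units of the state.
- ctrl.get_obs(): the state, without advancing time (a new reading comes with each control period).
- ctrl.snapshot(name): name is "scene" or "top" or "wrist"; returns the picture (400x640x3 uint8, red, green, blue); there is no depth.
- ctrl.camera_params(name): a dict with "fx", "fy", "cx", "cy" (pixels), "cam_to_world" (4x4, takes a point from camera to world coordinates); the wrist camera has in their place "mount" (4x4, takes a point from camera to tool coordinates, whose origin is the TCP and whose axes are the flange's). Camera axes: x right, y up, looking along -z (the intrinsics and any distortion apply to the point x, -y, -z); pixel columns grow to the right and rows downward; lengths in m; the calibration is good to about 2 mm. The wrist camera is an equidistant fisheye: a pixel r from the principal point sees the ray r / f radians off the axis. A picture is of the moment at which its call begins: read the wrist's pose just before it. camera_params takes no time and is no camera call.
- ctrl.close_job(): hands the job in; it is judged then, once.
The state is a dict: "clock": time; "joint_pos": joint angles; "qvel": joint speeds; "tau": joint torques, N m; "tool_pos": TCP position; "orientation": TCP orientation; "force": force on the tool from outside, world axes, zero at the start; "moment": the same for the moment, N m; "opening": finger opening in m; "gripper_force": force on a finger pad.
Only numpy, scipy, OpenCV 4.12 (cv2) and the standard library are available. Lean on these libraries where they do the work, as an engineer would, in place of code of your own. Each camera call takes 0.05 s, during which the arm holds its last target. There are 200 camera calls.

## Working session

There is one attempt and no reset: what is moved stays moved. The work goes in short steps, Python scripts to look and compute and a tool call to move; the robot and the scene stay as the last step left them, time stands still between calls to the robot, and variables do not carry over. Pictures are saved under pics/ and viewed, at most 10 in all, crops included, and the job is handed in when it is done.

Besides the shell and the picture viewer there is one more tool, called after "Request:" as name(argument=value, ...) on one line, values as JSON. apply_moves: Moves the arm, as the interface text tells. Its arguments: {"type":"object","properties":{"deltas":{"type":"array"}},"required":["deltas"]}

```bash
ls; mkdir -p pics; python3 - <<'E'
from plant import ctrl
import cv2,numpy as np
np.set_printoptions(precision=4,suppress=True)
print(ctrl.get_obs())
for n in ("scene","top","wrist"):
    print(n,ctrl.camera_params(n)); 
    cv2.imwrite(f"pics/{n}0.png",ctrl.snapshot(n)[:,:,::-1])
a=cv2.imread("pics/scene0.png");b=cv2.imread("pics/top0.png")
E
```

```text
pics
{'clock': 0.0, 'joint_pos': array([ 84.1732,  20.5889,   0.6332,  -0.0197, -70.1356, -16.5063]), 'qvel': array([-0.0902,  0.1147, -0.0225,  0.029 , -0.0283, -0.0248]), 'tau': array([  0.0004, -58.2716,  29.307 ,   6.997 ,   0.007 ,  -0.0002]), 'tool_pos': array([0.2563, 0.6239, 0.2256]), 'orientation': array([179.9072,  -0.0082, -22.3399]), 'force': array([-0.4498, -0.6262,  0.1721]), 'moment': array([-0.0106,  0.0019, -0.0333]), 'gripper_force': 0.0, 'opening': 0.08755134208656598}
scene {'fx': 510.717208088161, 'fy': 510.717208088161, 'cx': 323.7091836061051, 'cy': 201.65502482998463, 'cam_to_world': array([[ 0.5588,  0.4816, -0.6752, -0.2461],
       [-0.8293,  0.3313, -0.45  , -0.5112],
       [ 0.007 ,  0.8114,  0.5845,  0.7985],
       [ 0.    ,  0.    ,  0.    ,  1.    ]])}
top {'fx': 489.370258395834, 'fy': 489.370258395834, 'cx': 325.592599738724, 'cy': 213.46776430299977, 'cam_to_world': array([[-0.0109,  0.9938, -0.1111,  0.387 ],
       [-0.9998, -0.0127, -0.0154,  0.0357],
       [-0.0167,  0.1109,  0.9937,  1.5102],
       [ 0.    ,  0.    ,  0.    ,  1.    ]])}
wrist {'fx': 309.70691628693146, 'fy': 309.70691628693146, 'cx': 321.6175716852273, 'cy': 195.84082553738614, 'mount': array([[ 0.0001,  0.9505,  0.3106,  0.0844],
       [ 1.    , -0.0001, -0.0002,  0.0011],
       [-0.0002,  0.3106, -0.9505, -0.1577],
       [ 0.    ,  0.    ,  0.    ,  1.    ]])}
```

View pics/scene0.png

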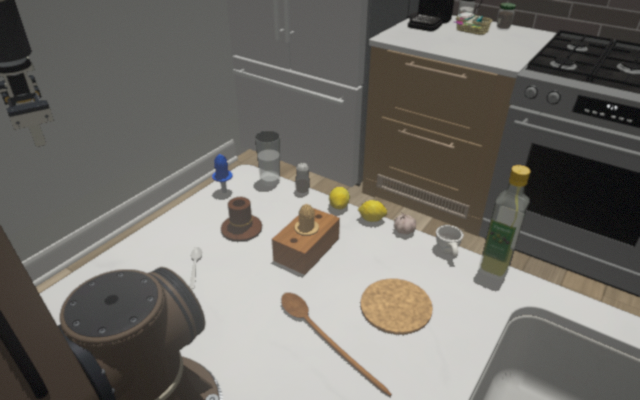

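View pics/top0.png

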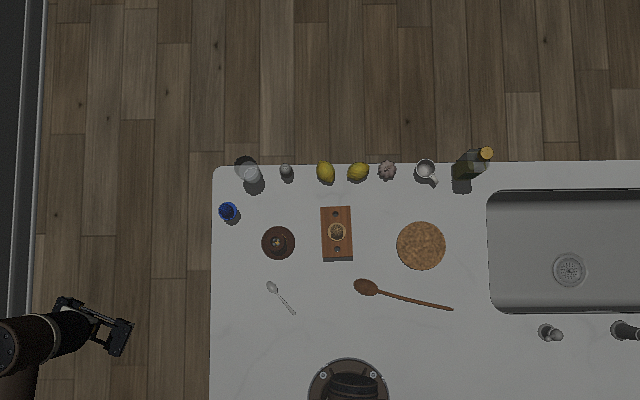

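Scene: the wanted reamer is at scene (307,218) / top (337,231), pale, in the brown block. Look-alikes: the blue reamer at scene (222,165) / top (228,211), and the lemons at scene (340,197) and (373,210). I choose the pale one in the block. The stand is at top (278,242) and the trivet at (421,246).

```bash
cat > h.py <<'E'
import numpy as np,cv2
from plant import ctrl
np.set_printoptions(precision=4,suppress=True)
def px2w(n,u,v,z):
    p=ctrl.camera_params(n);T=p["cam_to_world"]
    d=T[:3,:3]@np.array([(u-p["cx"])/p["fx"],-(v-p["cy"])/p["fy"],-1]);o=T[:3,3]
    return o+d*(z-o[2])/d[2]
def w2px(n,P):
    p=ctrl.camera_params(n);T=p["cam_to_world"];c=T[:3,:3].T@(np.array(P)-T[:3,3])
    return np.array([p["cx"]+p["fx"]*c[0]/-c[2],p["cy"]-p["fy"]*c[1]/-c[2]])
from scipy.spatial.transform import Rotation as Ro
def wpose(o): return Ro.from_euler("xyz",o["orientation"],degrees=True).as_matrix(),o["tool_pos"]
def wrist2w(o,u,v,z):
    p=ctrl.camera_params("wrist");R,t=wpose(o);M=p["mount"]
    x,y=(u-p["cx"])/p["fx"],(v-p["cy"])/p["fy"];r=np.hypot(x,y)
    d=np.array([np.sin(r)*x/r,-np.sin(r)*y/r,-np.cos(r)])
    d=R@M[:3,:3]@d;c=R@M[:3,3]+t
    return c+d*(z-c[2])/d[2]
def w2wrist(o,P):
    p=ctrl.camera_params("wrist");R,t=wpose(o);M=p["mount"]
    c=M[:3,:3].T@(R.T@(np.array(P)-t)-M[:3,3]);th=np.arctan2(np.hypot(c[0],c[1]),-c[2]);a=np.arctan2(-c[1],c[0])
    return np.array([p["cx"]+p["fx"]*th*np.cos(a),p["cy"]+p["fx"]*th*np.sin(a)])
E
python3 - <<'E'
from h import *
for k,n,u,v,z in [("reamer","top",337,231,.1),("reamer","scene",307,220,.1),("stand","top",278,242.5,.02),("stand","scene",241,227,.005),("trivet","top",421,245.5,.01),("trivet","scene",396,305,.01),
 ("blk","top",337,233,.065),("tumbler","top",252,176,0),("salt","top",286,173,.05),("mug","top",425,170,.03)]: print(k,n,px2w(n,u,v,z))
for u,v in[(320,206.5),(352,206),(353,260),(321,262)]: print(px2w("top",u,v,.065))
a=cv2.imread("pics/top0.png");b=cv2.imread("pics/scene0.png")
cv2.imwrite("pics/c0.png",np.hstack([cv2.resize(a[190:290,245:375],(400,308),interpolation=3)[:300],cv2.resize(b[140:275,205:385],(400,300),interpolation=3)]))
E
```

```text
reamer top [0.4932 0.0251 0.1   ]
reamer scene [0.4816 0.0181 0.1   ]
stand top [0.4663 0.2049 0.02  ]
stand scene [0.4648 0.2087 0.005 ]
trivet top [ 0.4525 -0.2313  0.01  ]
trivet scene [ 0.4465 -0.2311  0.01  ]
blk top [0.4899 0.025  0.065 ]
tumbler top [0.6771 0.2889 0.    ]
salt top [0.6753 0.1771 0.05  ]
mug top [ 0.6825 -0.2474  0.03  ]
[0.5696 0.0745 0.065 ]
[ 0.5698 -0.0207  0.065 ]
[ 0.4099 -0.021   0.065 ]
[0.4051 0.0731 0.065 ]
```

View pics/c0.png

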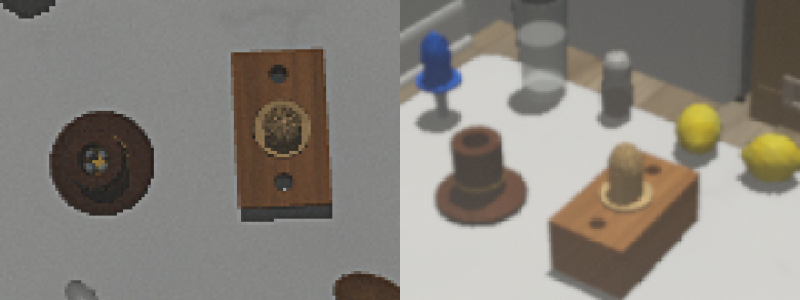

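The crop confirms the choice: the pale reamer stands in the block's middle hole and the blue one is apart at back left. The stand's bore is open and shows its jaws.

```bash
cat >> h.py <<'E'
def to(P,o=None):
    o=o or ctrl.get_obs();R,t=wpose(o);return 1000*R.T@(np.array(P)-t)
E
python3 - <<'E'
from h import *
print(to([.45,.21,.25]))
E
```

```text
[336.4506 309.3803 -23.714 ]
```

Request:
apply_moves(deltas=[{"fingers": 87, "delta_pos": [15, 14, -10], "angular": [0, 0, 0]}, {"fingers": 87, "delta_pos": [45, 42, -24], "angular": [0, 0, 0]}, {"fingers": 87, "delta_pos": [80, 74, -24], "angular": [0, 0, 0]}, {"fingers": 87, "delta_pos": [117, 108, -24], "angular": [0, 0, 0]}, {"fingers": 87, "delta_pos": [153, 141, -24], "angular": [0, 0, 0]}, {"fingers": 87, "delta_pos": [190, 175, -24], "angular": [0, 0, 0]}, {"fingers": 87, "delta_pos": [226, 208, -24], "angular": [0, 0, 0]}, {"fingers": 87, "delta_pos": [263, 242, -24], "angular": [0, 0, 0]}, {"fingers": 87, "delta_pos": [295, 271, -24], "angular": [0, 0, 0]}, {"fingers": 87, "delta_pos": [320, 294, -24], "angular": [0, 0, 0]}])

```text
clock: 1.15
tool_pos: [0.4411, 0.2278, 0.2512]
orientation: [-180.0, -0.0, -22.4]
force: [0.9, 0.6, -0.8]
opening: 0.087
gripper_force: 0.0
```

Request:
apply_moves(deltas=[{"fingers": 87, "delta_pos": [12, 11, 0], "angular": [0, 0, 0]}, {"fingers": 87, "delta_pos": [16, 15, 0], "angular": [0, 0, 0]}, {"fingers": 87, "delta_pos": [16, 15, 0], "angular": [0, 0, 0]}])

```text
clock: 1.45
tool_pos: [0.4499, 0.21, 0.2508]
orientation: [-180.0, -0.0, -22.4]
force: [0.2, 0.4, 0.5]
opening: 0.0867
gripper_force: 0.0
```

```bash
cat >> h.py <<'E'
def look(name):
    import pickle
    o=ctrl.get_obs();im=ctrl.snapshot("wrist")[:,:,::-1];cv2.imwrite(f"pics/{name}.png",im);pickle.dump(o,open(f"pics/{name}.pkl","wb"));return o,im
E
python3 - <<'E'
from h import *
o,im=look("w1");print(o["tool_pos"],o["orientation"],o["joint_pos"],o["force"])
print(w2wrist(o,[.466,.206,.08]),w2wrist(o,[.466,.206,.0]),w2wrist(o,[.488,.024,.07]))
E
```

```text
[0.4499 0.21   0.2508] [-179.975    -0.0036  -22.423 ] [ 47.7365   2.5599 -19.0726  -0.0055 -68.3428  19.8426] [0.2101 0.352  0.5157]
[318.3471 161.2478] [318.9776 149.1199] [458.462   85.7241]
```

View pics/w1.png

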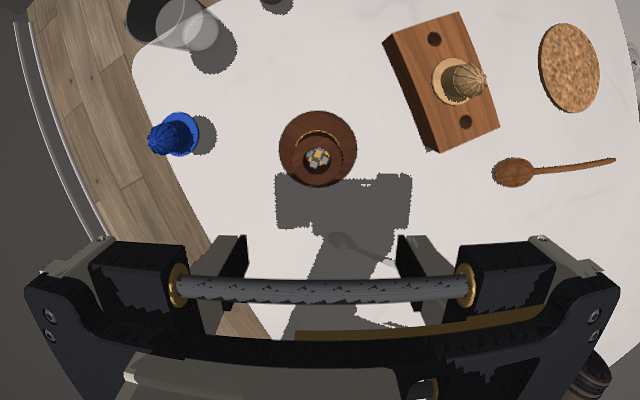

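The wrist view shows the stand's foot centred near (318,148) with its mouth near (318,160). The reamer's collar is at (458,83), the trivet at (569,67) and the blue look-alike at (180,134). I fit outlines to these for sub-pixel positions.

```bash
cat > fit.py <<'E'
from h import *
import pickle
from scipy.optimize import minimize
def circ(o,x,y,r,z,n=60):
    return np.array([w2wrist(o,[x+r*np.cos(a),y+r*np.sin(a),z]) for a in np.linspace(0,2*np.pi,n)])
def sil(o,x,y,parts,shape,S=4):
    m=np.zeros((shape[0]*S,shape[1]*S),np.uint8)
    for p in parts:
        pts=np.vstack([circ(o,x,y,r,z) for r,z in p]).astype(np.float32)
        h=cv2.convexHull(pts);cv2.fillConvexPoly(m,np.round((h+.5)*S-.5).astype(np.int32),255)
    return cv2.resize(m,shape[::-1],interpolation=cv2.INTER_AREA)/255.
def fit(o,mask,parts,x0,roi):
    u0,u1,v0,v1=roi
    def f(p): 
        s=sil(o,p[0],p[1],parts,mask.shape)[v0:v1,u0:u1];return np.abs(s-mask[v0:v1,u0:u1]).sum()
    r=minimize(f,x0,method="Nelder-Mead",options=dict(initial_simplex=np.array([x0,[x0[0]+.006,x0[1]],[x0[0],x0[1]+.006]]),xatol=1e-4,fatol=1))
    return r.x,r.fun,mask[v0:v1,u0:u1].sum()
STAND=[[(.052,0),(.052,.008)],[(.028,.0),(.028,.08)]]
REAM=[[(.028,.065),(.028,.071)],[(.018,.07),(.018,.107)],[(.018,.107),(.017,.115),(.012,.127),(.004,.133)]]
TRIV=[[(.075,0),(.075,.01)]]
E
python3 - <<'E'
from fit import *
o=pickle.load(open("pics/w1.pkl","rb"));im=cv2.imread("pics/w1.png")
hsv=cv2.cvtColor(im,cv2.COLOR_BGR2HSV).astype(int)
for u,v in[(290,150),(318,120),(300,180),(445,80),(470,80),(420,60),(567,60),(345,200),(250,60)]: print((u,v),hsv[v,u])
m=(hsv[...,1]>90).astype(float); m=cv2.morphologyEx(m,cv2.MORPH_CLOSE,np.ones((13,13)))
print(fit(o,m,STAND,[.466,.206],(260,375,95,205)))
print(fit(o,m,TRIV,[.45,-.231],(520,620,10,125)))
# reamer: lighter value / lower saturation than block
mr=((hsv[...,1]<165)&(hsv[...,1]>60)).astype(float);mr=cv2.morphologyEx(mr,cv2.MORPH_OPEN,np.ones((5,5)));mr=cv2.morphologyEx(mr,cv2.MORPH_CLOSE,np.ones((7,7)))
print(fit(o,mr,REAM,[.488,.024],(425,495,50,112)))
E
```

```text
(290, 150) [ 10 143  73]
(318, 120) [  9 147  85]
(300, 180) [ 12 132  29]
(445, 80) [ 16 114  74]
(470, 80) [ 16 111 131]
(420, 60) [ 12 142 133]
(567, 60) [ 14 123 195]
(345, 200) [15 12 86]
(250, 60) [  9  12 215]Traceback (most recent call last):
  File "<stdin>", line 6, in <module>
  File "fit.py", line 16, in fit
    r=minimize(f,x0,method="Nelder-Mead",options=dict(initial_simplex=np.array([x0,[x0[0]+.006,x0[1]],[x0[0],x0[1]+.006]]),xatol=1e-4,fatol=1))
    res = _minimize_neldermead(fun, x0, args, callback, bounds=bounds,
                               **options)
    fxcc = func(xcc)
    fx = function(np.copy(x), *(wrapper_args + args))
  File "fit.py", line 15, in f
    s=sil(o,p[0],p[1],parts,mask.shape)[v0:v1,u0:u1];return np.abs(s-mask[v0:v1,u0:u1]).sum()
      ~~~^^^^^^^^^^^^^^^^^^^^^^^^^^^^^^
  File "fit.py", line 9, in sil
    pts=np.vstack([circ(o,x,y,r,z) for r,z in p]).astype(np.float32)
                   ~~~~^^^^^^^^^^^
  File "fit.py", line 5, in circ
    return np.array([w2wrist(o,[x+r*np.cos(a),y+r*np.sin(a),z]) for a in np.linspace(0,2*np.pi,n)])
                     ~~~~~~~^^^^^^^^^^^^^^^^^^^^^^^^^^^^^^^^^^^
  File "h.py", line 20, in w2wrist
    p=ctrl.camera_params("wrist");R,t=wpose(o);M=p["mount"]
ValueError: time passes only in moves, steps and waits
```

```bash
sed -i 's/ctrl.camera_params("wrist")/WP/' h.py; sed -i '3a WP=ctrl.camera_params("wrist")' h.py
python3 - <<'E'
from fit import *
o=pickle.load(open("pics/w1.pkl","rb"));im=cv2.imread("pics/w1.png")
hsv=cv2.cvtColor(im,cv2.COLOR_BGR2HSV).astype(int)
m=(hsv[...,1]>90).astype(float); m=cv2.morphologyEx(m,cv2.MORPH_CLOSE,np.ones((13,13)))
print(fit(o,m,STAND,[.466,.206],(260,375,95,205)))
print(fit(o,m,TRIV,[.45,-.231],(520,620,10,125)))
mr=((hsv[...,1]<128)&(hsv[...,1]>50)).astype(float);mr=cv2.morphologyEx(mr,cv2.MORPH_OPEN,np.ones((3,3)));mr=cv2.morphologyEx(mr,cv2.MORPH_CLOSE,np.ones((7,7)))
print(fit(o,mr,REAM,[.488,.024],(425,495,50,112)))
cv2.imwrite("pics/m.png",mr*255)
print(to([.483,.022,.2]))
E
```

```text
(array([0.4669, 0.2072]), np.float64(241.46666666666664), np.float64(4619.0))
(array([ 0.4535, -0.2308]), np.float64(171.1607843137255), np.float64(4275.0))
(array([0.4949, 0.0272]), np.float64(118.91372549019609), np.float64(1962.0))
[102.5061 161.7916  50.7128][ WARN:0@1.226] global loadsave.cpp:1063 imwrite_ Unsupported depth image for selected encoder is fallbacked to CV_8U.
```

```bash
python3 - <<'E'
from h import *
print(to([.492,.026,.2]))
E
```

```text
[109.3055 154.6664  50.7159]
```

Request:
apply_moves(deltas=[{"fingers": 87, "delta_pos": [11, 16, 5], "angular": [0, 0, 0]}, {"fingers": 87, "delta_pos": [32, 46, 15], "angular": [0, 0, 0]}, {"fingers": 87, "delta_pos": [55, 77, 25], "angular": [0, 0, 0]}, {"fingers": 87, "delta_pos": [77, 109, 36], "angular": [0, 0, 0]}, {"fingers": 87, "delta_pos": [98, 139, 46], "angular": [0, 0, 0]}, {"fingers": 87, "delta_pos": [107, 152, 50], "angular": [0, 0, 0]}, {"fingers": 87, "delta_pos": [109, 155, 51], "angular": [0, 0, 0]}, {"fingers": 87, "delta_pos": [109, 155, 51], "angular": [0, 0, 0]}])

```text
clock: 2.3
tool_pos: [0.4918, 0.0265, 0.1995]
orientation: [180.0, 0.0, -22.3]
force: [-0.2, 0.7, 0.8]
opening: 0.0866
gripper_force: 0.0
```

```bash
python3 - <<'E'
from fit import *
o,im=look("w2");print(o["tool_pos"])
hsv=cv2.cvtColor(im,cv2.COLOR_BGR2HSV).astype(int)
u,v=w2wrist(o,[.492,.026,.08]);print(u,v);u,v=int(u),int(v)
mr=((hsv[...,1]<128)&(hsv[...,1]>50)).astype(float);mr=cv2.morphologyEx(mr,cv2.MORPH_OPEN,np.ones((3,3)));mr=cv2.morphologyEx(mr,cv2.MORPH_CLOSE,np.ones((7,7)))
x,f,n=fit(o,mr,REAM,[.492,.026],(u-50,u+50,v-50,v+60));print(x,f,n)
s=sil(o,*x,REAM,mr.shape)
im2=im.copy();im2[...,2]=np.where(mr>0,255,im2[...,2]);im2[...,0]=np.where(s>.5,255,im2[...,0])
cv2.imwrite("pics/w2o.png",np.hstack([im,im2])[max(v-120,0):v+150,:][:, list(range(u-140,u+140))+list(range(640+u-140,640+u+140))])
E
```

```text
[0.4918 0.0265 0.1995]
320.79528840687647 189.18155998091265
[0.4945 0.0273] 115.28235294117647 2727.0
```

View pics/w2o.png

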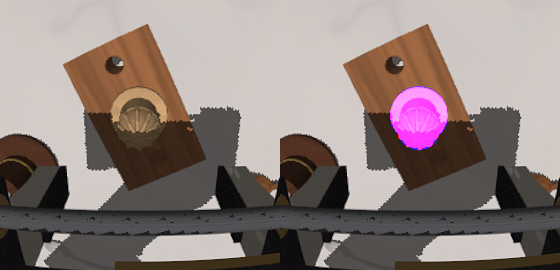

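The overlay matches the collar and dome of the pale reamer (about 320,189). Now I descend and grip.

```bash
python3 - <<'E'
from h import *
print(to([.4945,.0273,.074]))
E
```

```text
[  2.2139  -1.335  125.7192]
```

Request:
apply_moves(deltas=[{"fingers": 87, "delta_pos": [2.2, -1.3, 15], "angular": [0, 0, 0]}, {"fingers": 87, "delta_pos": [2.2, -1.3, 45], "angular": [0, 0, 0]}, {"fingers": 87, "delta_pos": [2.2, -1.3, 80], "angular": [0, 0, 0]}, {"fingers": 87, "delta_pos": [2.2, -1.3, 108], "angular": [0, 0, 0]}, {"fingers": 87, "delta_pos": [2.2, -1.3, 121], "angular": [0, 0, 0]}, {"fingers": 87, "delta_pos": [2.2, -1.3, 125.5], "angular": [0, 0, 0]}, {"fingers": 87, "delta_pos": [2.2, -1.3, 125.5], "angular": [0, 0, 0]}, {"fingers": 60, "delta_pos": [2.2, -1.3, 125.5], "angular": [0, 0, 0]}, {"fingers": 40, "delta_pos": [2.2, -1.3, 125.5], "angular": [0, 0, 0]}])

```text
clock: 3.25
tool_pos: [0.4951, 0.027, 0.0752]
orientation: [-179.9, -0.1, -22.3]
force: [0.7, -0.4, -1.0]
opening: 0.076
gripper_force: 0.0
```

Request:
apply_moves(deltas=[{"fingers": 30, "delta_pos": [0, 0, 0], "angular": [0, 0, 0]}, {"fingers": 20, "delta_pos": [0, 0, 0], "angular": [0, 0, 0]}, {"fingers": 0, "delta_pos": [0, 0, 0], "angular": [0, 0, 0]}, {"fingers": 0, "delta_pos": [0, 0, 0], "angular": [0, 0, 0]}, {"fingers": 0, "delta_pos": [0, 0, 0], "angular": [0, 0, 0]}])

```text
clock: 3.75
tool_pos: [0.4945, 0.0264, 0.0741]
orientation: [-180.0, -0.0, -22.3]
force: [0.3, 1.3, -0.3]
opening: 0.0365
gripper_force: 0.3
```

Request:
apply_moves(deltas=[{"fingers": 0, "delta_pos": [0, 0, 0], "angular": [0, 0, 0]}, {"fingers": 0, "delta_pos": [0, 0, 0], "angular": [0, 0, 0]}, {"fingers": 0, "delta_pos": [0, 0, -3], "angular": [0, 0, 0]}, {"fingers": 0, "delta_pos": [0, 0, -15], "angular": [0, 0, 0]}, {"fingers": 0, "delta_pos": [0, 0, -35], "angular": [0, 0, 0]}, {"fingers": 0, "delta_pos": [0, 0, -60], "angular": [0, 0, 0]}, {"fingers": 0, "delta_pos": [0, 0, -80], "angular": [0, 0, 0]}, {"fingers": 0, "delta_pos": [0, 0, -90], "angular": [0, 0, 0]}, {"fingers": 0, "delta_pos": [0, 0, -95], "angular": [0, 0, 0]}, {"fingers": 0, "delta_pos": [0, 0, -95], "angular": [0, 0, 0]}])

```text
clock: 4.75
tool_pos: [0.4942, 0.0264, 0.169]
orientation: [-180.0, -0.0, -22.3]
force: [0.7, 0.7, -1.2]
opening: 0.0353
gripper_force: 30.0
```

```bash
python3 - <<'E'
from h import *
o=ctrl.get_obs();print(o["tool_pos"],o["force"],o["moment"],o["gripper_force"],to([.467,.207,.169]))
E
```

```text
[0.4942 0.0264 0.169 ] [ 0.7026  0.7275 -1.2411] [-0.0048 -0.0545 -0.0146] 29.99969060834701 [ -93.8073 -156.6784    0.0658]
```

Request:
apply_moves(deltas=[{"fingers": 0, "delta_pos": [-9, -16, 0], "angular": [0, 0, 0]}, {"fingers": 0, "delta_pos": [-27, -45, 0], "angular": [0, 0, 0]}, {"fingers": 0, "delta_pos": [-47, -78, 0], "angular": [0, 0, 0]}, {"fingers": 0, "delta_pos": [-67, -112, 0], "angular": [0, 0, 0]}, {"fingers": 0, "delta_pos": [-84, -140, 0], "angular": [0, 0, 0]}, {"fingers": 0, "delta_pos": [-92, -153, 0], "angular": [0, 0, 0]}, {"fingers": 0, "delta_pos": [-93.8, -156.7, 0], "angular": [0, 0, 0]}, {"fingers": 0, "delta_pos": [-93.8, -156.7, 0], "angular": [0, 0, 0]}])

```text
clock: 5.55
tool_pos: [0.4667, 0.2068, 0.1682]
orientation: [179.9, 0.0, -22.3]
force: [0.3, -0.2, -1.5]
opening: 0.0357
gripper_force: 30.0
```

```bash
python3 - <<'E'
from h import *
o,im=look("w3");print(o["tool_pos"],o["force"])
s=ctrl.snapshot("scene")[:,:,::-1].copy()
t=o["tool_pos"]
print("tip exp",w2px("scene",[t[0],t[1],t[2]-.059]),"mouth exp",w2px("scene",[.467,.207,.08]), "origin",w2px("scene",[t[0],t[1],t[2]-.009]))
u,v=w2px("scene",[.467,.207,.08]).astype(int);print(u,v,"crop origin",u-40,v-50)
c=cv2.resize(s[v-50:v+50,u-40:u+40],None,fx=5,fy=5,interpolation=3)
w=im[60:260,220:420]
cv2.imwrite("pics/c3.png",np.hstack([c,cv2.resize(w,(400,500))]))
E
```

```text
[0.4667 0.2068 0.1682] [ 0.3179 -0.1995 -1.5135]
tip exp [238.2764 192.3792] mouth exp [239.403  202.3032] origin [236.3085 174.5615]
239 202 crop origin 199 152
```

View pics/c3.png

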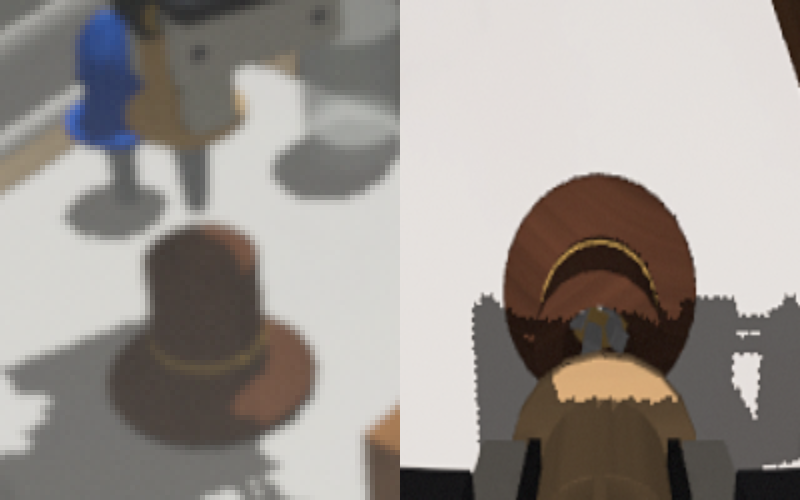

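The left crop shows the tip at scene (238,193), as expected, over the mouth at (239.5,202). The right crop shows the collar in line with the jaws. Alignment is good, so I lower it.

Request:
apply_moves(deltas=[{"fingers": 0, "delta_pos": [0, 0, 5], "angular": [0, 0, 0]}, {"fingers": 0, "delta_pos": [0, 0, 14], "angular": [0, 0, 0]}, {"fingers": 0, "delta_pos": [0, 0, 24], "angular": [0, 0, 0]}, {"fingers": 0, "delta_pos": [0, 0, 33], "angular": [0, 0, 0]}, {"fingers": 0, "delta_pos": [0, 0, 40], "angular": [0, 0, 0]}, {"fingers": 0, "delta_pos": [0, 0, 44], "angular": [0, 0, 0]}, {"fingers": 0, "delta_pos": [0, 0, 46], "angular": [0, 0, 0]}, {"fingers": 0, "delta_pos": [0, 0, 48], "angular": [0, 0, 0]}, {"fingers": 0, "delta_pos": [0, 0, 48], "angular": [0, 0, 0]}])

```text
clock: 6.55
tool_pos: [0.4672, 0.2071, 0.121]
orientation: [-180.0, -0.0, -22.3]
force: [0.7, 0.4, -1.4]
opening: 0.0354
gripper_force: 30.0
```

Request:
apply_moves(deltas=[{"fingers": 0, "delta_pos": [0, 0, 0.5], "angular": [0, 0, 0]}, {"fingers": 0, "delta_pos": [0, 0, 1], "angular": [0, 0, 0]}, {"fingers": 0, "delta_pos": [0, 0, 1.5], "angular": [0, 0, 0]}, {"fingers": 0, "delta_pos": [0, 0, 2], "angular": [0, 0, 0]}, {"fingers": 0, "delta_pos": [0, 0, 2], "angular": [0, 0, 0]}])

```text
clock: 7.05
tool_pos: [0.4671, 0.207, 0.119]
orientation: [180.0, 0.0, -22.3]
force: [-0.2, 0.2, -1.2]
opening: 0.0355
gripper_force: 30.0
```

Request:
apply_moves(deltas=[{"fingers": 0, "delta_pos": [0, 0, 0.7], "angular": [0, 0, 0]}, {"fingers": 0, "delta_pos": [0, 0, 1.4], "angular": [0, 0, 0]}, {"fingers": 0, "delta_pos": [0, 0, 2], "angular": [0, 0, 0]}, {"fingers": 0, "delta_pos": [0, 0, 2], "angular": [0, 0, 0]}])

```text
clock: 7.45
tool_pos: [0.467, 0.2069, 0.1169]
orientation: [180.0, 0.0, -22.3]
force: [0.0, -0.2, -1.5]
opening: 0.0356
gripper_force: 30.0
```

Request:
apply_moves(deltas=[{"fingers": 0, "delta_pos": [0, 0, 0.7], "angular": [0, 0, 0]}, {"fingers": 0, "delta_pos": [0, 0, 1.4], "angular": [0, 0, 0]}, {"fingers": 0, "delta_pos": [0, 0, 1.5], "angular": [0, 0, 0]}])

```text
clock: 7.75
tool_pos: [0.4671, 0.207, 0.1154]
orientation: [180.0, 0.0, -22.3]
force: [0.6, -0.5, -1.0]
opening: 0.0353
gripper_force: 30.0
```

Request:
apply_moves(deltas=[{"fingers": 0, "delta_pos": [0, 0, 0.7], "angular": [0, 0, 0]}, {"fingers": 0, "delta_pos": [0, 0, 1.4], "angular": [0, 0, 0]}, {"fingers": 0, "delta_pos": [0, 0, 2], "angular": [0, 0, 0]}, {"fingers": 0, "delta_pos": [0, 0, 2], "angular": [0, 0, 0]}])

```text
clock: 8.15
tool_pos: [0.4671, 0.207, 0.1135]
orientation: [180.0, 0.0, -22.3]
force: [-0.9, 0.5, -1.0]
opening: 0.0354
gripper_force: 30.0
```

Request:
apply_moves(deltas=[{"fingers": 0, "delta_pos": [0, 0, 0.7], "angular": [0, 0, 0]}, {"fingers": 0, "delta_pos": [0, 0, 1.4], "angular": [0, 0, 0]}, {"fingers": 0, "delta_pos": [0, 0, 2], "angular": [0, 0, 0]}, {"fingers": 0, "delta_pos": [0, 0, 2], "angular": [0, 0, 0]}])

```text
clock: 8.55
tool_pos: [0.4672, 0.2071, 0.1115]
orientation: [-180.0, -0.0, -22.3]
force: [0.8, 0.2, -0.7]
opening: 0.0356
gripper_force: 30.0
```

Request:
apply_moves(deltas=[{"fingers": 0, "delta_pos": [0, 0, 0.7], "angular": [0, 0, 0]}, {"fingers": 0, "delta_pos": [0, 0, 1.4], "angular": [0, 0, 0]}, {"fingers": 0, "delta_pos": [0, 0, 2], "angular": [0, 0, 0]}, {"fingers": 0, "delta_pos": [0, 0, 2], "angular": [0, 0, 0]}])

```text
clock: 8.95
tool_pos: [0.4673, 0.2072, 0.1096]
orientation: [-180.0, -0.0, -22.3]
force: [2.2, -0.1, -1.2]
opening: 0.0357
gripper_force: 30.0
```

Request:
apply_moves(deltas=[{"fingers": 0, "delta_pos": [0, 0, 0.7], "angular": [0, 0, 0]}, {"fingers": 0, "delta_pos": [0, 0, 1.4], "angular": [0, 0, 0]}, {"fingers": 0, "delta_pos": [0, 0, 2], "angular": [0, 0, 0]}, {"fingers": 0, "delta_pos": [0, 0, 2], "angular": [0, 0, 0]}])

```text
clock: 9.35
tool_pos: [0.4673, 0.2072, 0.1076]
orientation: [-180.0, -0.0, -22.3]
force: [1.1, 1.3, -0.5]
opening: 0.0355
gripper_force: 30.0
```

Request:
apply_moves(deltas=[{"fingers": 0, "delta_pos": [0, 0, 0.7], "angular": [0, 0, 0]}, {"fingers": 0, "delta_pos": [0, 0, 1.4], "angular": [0, 0, 0]}, {"fingers": 0, "delta_pos": [0, 0, 2], "angular": [0, 0, 0]}, {"fingers": 0, "delta_pos": [0, 0, 2], "angular": [0, 0, 0]}])

```text
clock: 9.75
tool_pos: [0.4673, 0.2072, 0.1056]
orientation: [-180.0, -0.0, -22.3]
force: [2.2, 2.0, 0.0]
opening: 0.0354
gripper_force: 30.0
```

Request:
apply_moves(deltas=[{"fingers": 0, "delta_pos": [0, 0, 0.5], "angular": [0, 0, 0]}, {"fingers": 0, "delta_pos": [0, 0, 1], "angular": [0, 0, 0]}, {"fingers": 0, "delta_pos": [0, 0, 1.5], "angular": [0, 0, 0]}, {"fingers": 0, "delta_pos": [0, 0, 1.5], "angular": [0, 0, 0]}])

```text
clock: 10.15
tool_pos: [0.4673, 0.2072, 0.1041]
orientation: [-180.0, -0.0, -22.3]
force: [2.5, 2.9, -0.3]
opening: 0.0352
gripper_force: 30.0
```

Request:
apply_moves(deltas=[{"fingers": 0, "delta_pos": [0.3, -0.6, 0], "angular": [0, 0, 0]}, {"fingers": 0, "delta_pos": [0.5, -1.2, 0], "angular": [0, 0, 0]}, {"fingers": 0, "delta_pos": [0.5, -1.2, 0.7], "angular": [0, 0, 0]}, {"fingers": 0, "delta_pos": [0.5, -1.2, 1.4], "angular": [0, 0, 0]}, {"fingers": 0, "delta_pos": [0.5, -1.2, 1.4], "angular": [0, 0, 0]}])

```text
clock: 10.65
tool_pos: [0.4678, 0.2078, 0.1024]
orientation: [180.0, 0.0, -22.3]
force: [1.3, 2.1, -1.0]
opening: 0.0356
gripper_force: 30.0
```

Request:
apply_moves(deltas=[{"fingers": 0, "delta_pos": [0.2, -0.5, 0.7], "angular": [0, 0, 0]}, {"fingers": 0, "delta_pos": [0.4, -0.9, 1.4], "angular": [0, 0, 0]}, {"fingers": 0, "delta_pos": [0.4, -0.9, 2], "angular": [0, 0, 0]}, {"fingers": 0, "delta_pos": [0.4, -0.9, 2], "angular": [0, 0, 0]}])

```text
clock: 11.05
tool_pos: [0.4683, 0.2083, 0.1003]
orientation: [179.9, 0.0, -22.3]
force: [-1.5, 1.6, -1.3]
opening: 0.0356
gripper_force: 30.0
```

Request:
apply_moves(deltas=[{"fingers": 0, "delta_pos": [0, 0, 0.7], "angular": [0, 0, 0]}, {"fingers": 0, "delta_pos": [0, 0, 1.3], "angular": [0, 0, 0]}, {"fingers": 0, "delta_pos": [0, 0, 2], "angular": [0, 0, 0]}, {"fingers": 0, "delta_pos": [0, 0, 2], "angular": [0, 0, 0]}])

```text
clock: 11.45
tool_pos: [0.4685, 0.2084, 0.0985]
orientation: [180.0, 0.0, -22.3]
force: [-2.8, 1.9, -1.1]
opening: 0.0351
gripper_force: 30.0
```

Request:
apply_moves(deltas=[{"fingers": 0, "delta_pos": [-0.7, 0, 0], "angular": [0, 0, 0]}, {"fingers": 0, "delta_pos": [-0.7, 0, 0.7], "angular": [0, 0, 0]}, {"fingers": 0, "delta_pos": [-0.7, 0, 1.5], "angular": [0, 0, 0]}, {"fingers": 0, "delta_pos": [-0.7, 0, 1.5], "angular": [0, 0, 0]}])

```text
clock: 11.85
tool_pos: [0.4681, 0.2087, 0.0971]
orientation: [180.0, -0.0, -22.3]
force: [-1.0, -0.3, 1.1]
opening: 0.0355
gripper_force: 30.0
```

Request:
apply_moves(deltas=[{"fingers": 0, "delta_pos": [0, 0, 0.5], "angular": [0, 0, 0]}, {"fingers": 0, "delta_pos": [0, 0, 1], "angular": [0, 0, 0]}, {"fingers": 0, "delta_pos": [0, 0, 1], "angular": [0, 0, 0]}])

```text
clock: 12.15
tool_pos: [0.4681, 0.2088, 0.0962]
orientation: [180.0, -0.0, -22.3]
force: [-2.8, -0.9, 3.3]
opening: 0.0357
gripper_force: 30.0
```

Request:
apply_moves(deltas=[{"fingers": 0, "delta_pos": [-0.3, 0, 0.5], "angular": [0, 0, 0]}, {"fingers": 0, "delta_pos": [-0.3, 0, 1], "angular": [0, 0, 0]}, {"fingers": 0, "delta_pos": [-0.3, 0, 1.4], "angular": [0, 0, 0]}])

```text
clock: 12.45
tool_pos: [0.4681, 0.2089, 0.0952]
orientation: [-180.0, -0.0, -22.3]
force: [-2.5, -2.4, 7.6]
opening: 0.0353
gripper_force: 30.0
```

Request:
apply_moves(deltas=[{"fingers": 0, "delta_pos": [-0.2, 0.2, 0.6], "angular": [0, 0, 0]}, {"fingers": 0, "delta_pos": [-0.2, 0.2, 1.1], "angular": [0, 0, 0]}, {"fingers": 0, "delta_pos": [-0.2, 0.2, 1.1], "angular": [0, 0, 0]}])

```text
clock: 12.75
tool_pos: [0.468, 0.2089, 0.0942]
orientation: [-180.0, -0.0, -22.3]
force: [-2.2, -1.7, 6.2]
opening: 0.0354
gripper_force: 30.0
```

Request:
apply_moves(deltas=[{"fingers": 0, "delta_pos": [0, 0, 0.7], "angular": [0, 0, 0]}, {"fingers": 0, "delta_pos": [0, 0, 1.2], "angular": [0, 0, 0]}])

```text
clock: 12.95
tool_pos: [0.4681, 0.2089, 0.0933]
orientation: [-180.0, -0.1, -22.3]
force: [-3.0, -2.8, 11.7]
opening: 0.0353
gripper_force: 30.0
```

Request:
apply_moves(deltas=[{"fingers": 0, "delta_pos": [0, 0, 0.5], "angular": [0, 0, 0]}, {"fingers": 0, "delta_pos": [0, 0, 0.9], "angular": [0, 0, 0]}])

```text
clock: 13.15
tool_pos: [0.4682, 0.209, 0.0926]
orientation: [-180.0, -0.1, -22.3]
force: [-2.5, -2.6, 13.9]
opening: 0.0352
gripper_force: 30.0
```

Request:
apply_moves(deltas=[{"fingers": 0, "delta_pos": [0, 0, 0.4], "angular": [0, 0, 0]}, {"fingers": 0, "delta_pos": [0, 0, 0.7], "angular": [0, 0, 0]}])

```text
clock: 13.35
tool_pos: [0.4682, 0.2089, 0.0921]
orientation: [-180.0, -0.1, -22.3]
force: [-3.9, -2.8, 14.7]
opening: 0.0357
gripper_force: 30.0
```

Request:
apply_moves(deltas=[{"fingers": 0, "delta_pos": [0, 0, 0.3], "angular": [0, 0, 0]}, {"fingers": 0, "delta_pos": [0, 0, 0.6], "angular": [0, 0, 0]}])

```text
clock: 13.55
tool_pos: [0.4683, 0.209, 0.0916]
orientation: [-180.0, -0.1, -22.3]
force: [-3.7, -2.6, 14.0]
opening: 0.0355
gripper_force: 30.0
```

Request:
apply_moves(deltas=[{"fingers": 0, "delta_pos": [0, 0, -1], "angular": [0, 0, 0]}, {"fingers": 0, "delta_pos": [0, 0, -3], "angular": [0, 0, 0]}, {"fingers": 0, "delta_pos": [0, 0, -5], "angular": [0, 0, 0]}, {"fingers": 0, "delta_pos": [0, 0, -8], "angular": [0, 0, 0]}, {"fingers": 0, "delta_pos": [0, 0, -11], "angular": [0, 0, 0]}, {"fingers": 0, "delta_pos": [0, 0, -14], "angular": [0, 0, 0]}, {"fingers": 0, "delta_pos": [0, 0, -15], "angular": [0, 0, 0]}, {"fingers": 0, "delta_pos": [0, 0, -15], "angular": [0, 0, 0]}])

```text
clock: 14.35
tool_pos: [0.4676, 0.209, 0.1055]
orientation: [-180.0, -0.0, -22.3]
force: [0.7, -0.3, -4.8]
opening: 0.0352
gripper_force: 30.0
```

The stand's weight now shows on the wrist, so the fit holds. I lift it over the block.

Request:
apply_moves(deltas=[{"fingers": 0, "delta_pos": [0, 0, -4], "angular": [0, 0, 0]}, {"fingers": 0, "delta_pos": [0, 0, -11], "angular": [0, 0, 0]}, {"fingers": 0, "delta_pos": [0, 0, -22], "angular": [0, 0, 0]}, {"fingers": 0, "delta_pos": [0, 0, -34], "angular": [0, 0, 0]}, {"fingers": 0, "delta_pos": [0, 0, -46], "angular": [0, 0, 0]}, {"fingers": 0, "delta_pos": [0, 0, -58], "angular": [0, 0, 0]}, {"fingers": 0, "delta_pos": [0, 0, -69], "angular": [0, 0, 0]}, {"fingers": 0, "delta_pos": [0, 0, -77], "angular": [0, 0, 0]}, {"fingers": 0, "delta_pos": [0, 0, -82], "angular": [0, 0, 0]}, {"fingers": 0, "delta_pos": [0, 0, -82], "angular": [0, 0, 0]}])

```text
clock: 15.35
tool_pos: [0.4678, 0.2091, 0.1879]
orientation: [-179.9, -0.0, -22.3]
force: [-0.2, -0.7, -5.1]
opening: 0.0354
gripper_force: 30.0
```

```bash
python3 - <<'E'
from h import *
o,im=look("w4");s=ctrl.snapshot("scene")[:,:,::-1]
print(o["tool_pos"],o["force"],o["orientation"],to([.4535,-.231,o["tool_pos"][2]]))
u,v=w2px("scene",[.468,.209,.12]).astype(int)
cv2.imwrite("pics/c4.png",np.hstack([cv2.resize(s[v-75:v+75,u-60:u+60],(400,500),interpolation=3),cv2.resize(im[60:310,220:420],(400,500))]))
E
```

```text
[0.4678 0.2091 0.1879] [-0.2009 -0.6664 -5.1297] [-179.9437   -0.0272  -22.3322] [154.3816 412.0054  -0.9445]
```

View pics/c4.png

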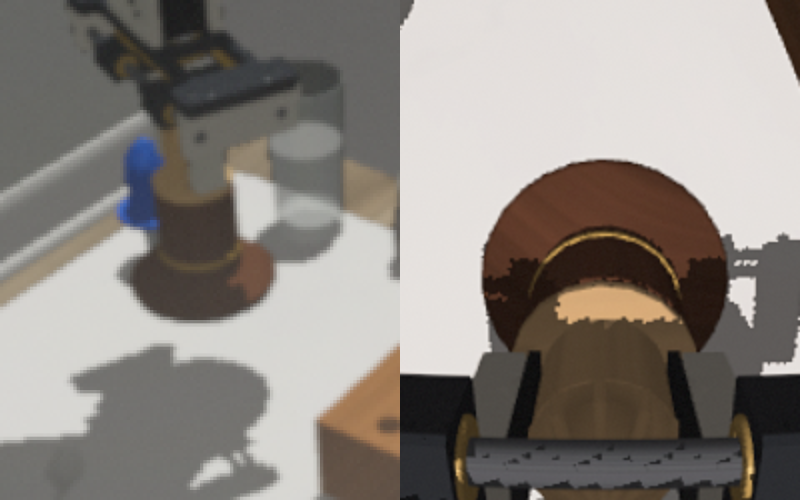

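The stand hangs upright from the reamer, clear of the worktop (foot near scene crop (203,285), shadow below). I carry it to the trivet.

Request:
apply_moves(deltas=[{"fingers": 0, "delta_pos": [2, 5, 0], "angular": [0, 0, 0]}, {"fingers": 0, "delta_pos": [6, 15, 0], "angular": [0, 0, 0]}, {"fingers": 0, "delta_pos": [13, 34, 0], "angular": [0, 0, 0]}, {"fingers": 0, "delta_pos": [22, 59, 0], "angular": [0, 0, 0]}, {"fingers": 0, "delta_pos": [32, 85, 0], "angular": [0, 0, 0]}, {"fingers": 0, "delta_pos": [42, 112, 0], "angular": [0, 0, 0]}, {"fingers": 0, "delta_pos": [52, 139, 0], "angular": [0, 0, 0]}, {"fingers": 0, "delta_pos": [62, 166, 0], "angular": [0, 0, 0]}, {"fingers": 0, "delta_pos": [72, 192, 0], "angular": [0, 0, 0]}, {"fingers": 0, "delta_pos": [82, 219, 0], "angular": [0, 0, 0]}])

```text
clock: 16.45
tool_pos: [0.4595, -0.0267, 0.1871]
orientation: [180.0, 0.0, -22.3]
force: [-0.1, -0.2, -5.1]
opening: 0.0358
gripper_force: 30.0
```

Request:
apply_moves(deltas=[{"fingers": 0, "delta_pos": [10, 27, 0], "angular": [0, 0, 0]}, {"fingers": 0, "delta_pos": [20, 53, 0], "angular": [0, 0, 0]}, {"fingers": 0, "delta_pos": [30, 80, 0], "angular": [0, 0, 0]}, {"fingers": 0, "delta_pos": [40, 107, 0], "angular": [0, 0, 0]}, {"fingers": 0, "delta_pos": [50, 133, 0], "angular": [0, 0, 0]}, {"fingers": 0, "delta_pos": [59, 157, 0], "angular": [0, 0, 0]}, {"fingers": 0, "delta_pos": [66, 176, 0], "angular": [0, 0, 0]}, {"fingers": 0, "delta_pos": [70, 188, 0], "angular": [0, 0, 0]}, {"fingers": 0, "delta_pos": [72, 193, 0], "angular": [0, 0, 0]}, {"fingers": 0, "delta_pos": [72, 193, 0], "angular": [0, 0, 0]}])

```text
clock: 17.45
tool_pos: [0.4531, -0.2311, 0.1871]
orientation: [180.0, 0.0, -22.4]
force: [-0.2, 1.1, -4.8]
opening: 0.0354
gripper_force: 30.0
```

```bash
python3 - <<'E'
from fit import *
o,im=look("w5");t=o["tool_pos"]
print(t,o["force"],to([.4535,-.231,t[2]]))
hsv=cv2.cvtColor(im,cv2.COLOR_BGR2HSV).astype(int)
p=circ(o,.4535,-.231,.075,.01).astype(np.int32)
im2=im.copy();cv2.polylines(im2,[p],True,(255,0,0),1)
b=t[2]-.0916;cv2.polylines(im2,[circ(o,t[0],t[1],.052,b).astype(np.int32)],True,(0,255,0),1)
cv2.imwrite("pics/w5o.png",im2)
E
```

```text
[ 0.4531 -0.2311  0.1871] [-0.2455  1.085  -4.7841] [0.4111 0.2503 0.0777]
```

View pics/w5o.png

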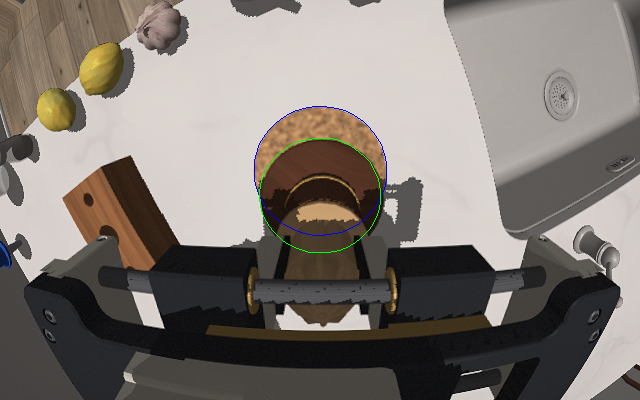

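The trivet outline (blue, centre about (320,171)) and the foot outline (green) match the picture, and the foot is centred over the trivet. I lower it.

Request:
apply_moves(deltas=[{"fingers": 0, "delta_pos": [0, 0, 4], "angular": [0, 0, 0]}, {"fingers": 0, "delta_pos": [0, 0, 13], "angular": [0, 0, 0]}, {"fingers": 0, "delta_pos": [0, 0, 25], "angular": [0, 0, 0]}, {"fingers": 0, "delta_pos": [0, 0, 38], "angular": [0, 0, 0]}, {"fingers": 0, "delta_pos": [0, 0, 51], "angular": [0, 0, 0]}, {"fingers": 0, "delta_pos": [0, 0, 63], "angular": [0, 0, 0]}, {"fingers": 0, "delta_pos": [0, 0, 72], "angular": [0, 0, 0]}, {"fingers": 0, "delta_pos": [0, 0, 78], "angular": [0, 0, 0]}, {"fingers": 0, "delta_pos": [0, 0, 81], "angular": [0, 0, 0]}, {"fingers": 0, "delta_pos": [0, 0, 82], "angular": [0, 0, 0]}])

```text
clock: 18.5
tool_pos: [0.4535, -0.2308, 0.1051]
orientation: [180.0, 0.0, -22.3]
force: [-0.0, -0.4, -4.2]
opening: 0.0358
gripper_force: 30.0
```

Request:
apply_moves(deltas=[{"fingers": 0, "delta_pos": [0, 0, 0.7], "angular": [0, 0, 0]}, {"fingers": 0, "delta_pos": [0, 0, 1.3], "angular": [0, 0, 0]}, {"fingers": 0, "delta_pos": [0, 0, 2], "angular": [0, 0, 0]}, {"fingers": 0, "delta_pos": [0, 0, 2], "angular": [0, 0, 0]}])

```text
clock: 18.9
tool_pos: [0.4535, -0.2308, 0.1034]
orientation: [-180.0, -0.0, -22.3]
force: [-0.1, 0.6, -5.4]
opening: 0.0357
gripper_force: 30.0
```

Request:
apply_moves(deltas=[{"fingers": 0, "delta_pos": [0, 0, 0.5], "angular": [0, 0, 0]}, {"fingers": 0, "delta_pos": [0, 0, 1], "angular": [0, 0, 0]}, {"fingers": 0, "delta_pos": [0, 0, 1.5], "angular": [0, 0, 0]}, {"fingers": 0, "delta_pos": [0, 0, 1.5], "angular": [0, 0, 0]}])

```text
clock: 19.3
tool_pos: [0.4537, -0.2308, 0.102]
orientation: [180.0, -0.0, -22.3]
force: [-0.1, 0.2, -2.1]
opening: 0.0354
gripper_force: 30.0
```

Touching down; a little more, then release.

Request:
apply_moves(deltas=[{"fingers": 0, "delta_pos": [0, 0, 0.4], "angular": [0, 0, 0]}, {"fingers": 0, "delta_pos": [0, 0, 0.6], "angular": [0, 0, 0]}, {"fingers": 0, "delta_pos": [0, 0, 0.6], "angular": [0, 0, 0]}])

```text
clock: 19.6
tool_pos: [0.4539, -0.2309, 0.1019]
orientation: [180.0, -0.1, -22.3]
force: [-0.7, 1.0, 5.1]
opening: 0.0355
gripper_force: 30.0
```

Request:
apply_moves(deltas=[{"fingers": 0, "delta_pos": [0, 0, -0.4], "angular": [0, 0, 0]}, {"fingers": 40, "delta_pos": [0, 0, -0.4], "angular": [0, 0, 0]}, {"fingers": 50, "delta_pos": [0, 0, -0.4], "angular": [0, 0, 0]}, {"fingers": 65, "delta_pos": [0, 0, -0.4], "angular": [0, 0, 0]}, {"fingers": 80, "delta_pos": [0, 0, -0.4], "angular": [0, 0, 0]}, {"fingers": 85, "delta_pos": [0, 0, -0.4], "angular": [0, 0, 0]}, {"fingers": 85, "delta_pos": [0, 0, -0.4], "angular": [0, 0, 0]}, {"fingers": 85, "delta_pos": [0, 0, -0.4], "angular": [0, 0, 0]}])

```text
clock: 20.4
tool_pos: [0.4535, -0.2307, 0.1015]
orientation: [180.0, 0.0, -22.3]
force: [-0.8, -0.6, 0.1]
opening: 0.0819
gripper_force: 0.0
```

Request:
apply_moves(deltas=[{"fingers": 85, "delta_pos": [0, 0, -8], "angular": [0, 0, 0]}, {"fingers": 85, "delta_pos": [0, 0, -25], "angular": [0, 0, 0]}, {"fingers": 85, "delta_pos": [0, 0, -50], "angular": [0, 0, 0]}, {"fingers": 85, "delta_pos": [0, 0, -75], "angular": [0, 0, 0]}, {"fingers": 85, "delta_pos": [0, 0, -100], "angular": [0, 0, 0]}, {"fingers": 85, "delta_pos": [0, 0, -120], "angular": [0, 0, 0]}, {"fingers": 85, "delta_pos": [0, 0, -130], "angular": [0, 0, 0]}, {"fingers": 85, "delta_pos": [0, 0, -130], "angular": [0, 0, 0]}])

```text
clock: 21.2
tool_pos: [0.4541, -0.2309, 0.2331]
orientation: [-180.0, -0.2, -22.3]
force: [-0.5, -0.5, 0.0]
opening: 0.0852
gripper_force: 0.0
```

```bash
python3 - <<'E'
from h import *
o,im=look("w6");s=ctrl.snapshot("scene")[:,:,::-1];print(o["tool_pos"],o["force"],o["opening"])
u,v=w2px("scene",[.4535,-.231,.06]).astype(int)
cv2.imwrite("pics/c6.png",np.hstack([cv2.resize(s[v-75:v+75,u-60:u+60],(400,500),interpolation=3),cv2.resize(im[60:310,220:420],(400,500))]))
E
```

```text
[ 0.4541 -0.2309  0.2331] [-0.48   -0.5281  0.0137] 0.0852493848883743
```

View pics/c6.png

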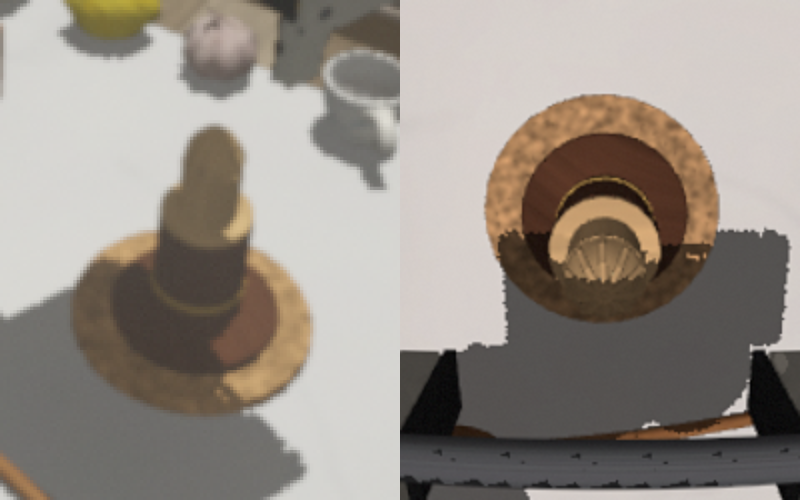

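The stand is upright and centred on the trivet (crop about (195,310)) with the reamer wedged in it. The gripper is clear, so I hand in.

```bash
python3 -c "
from plant import ctrl
print(ctrl.close_job())"
```

```text
the job is handed in; nothing more can be done
None
```

The reamer was pressed into the stand at about 16 N, the stand was lifted by it about 9 cm and set upright on the cork trivet, and the job was handed in at about 21 s with the gripper clear; the tumbler, salt shaker and mug were not touched.

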